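# Set the waveguide selector to the port with the horn

## Task

With the fingertips, gently push the selector's lever out of its parking slot and through the H-shaped gate into the slot that ends next to the small horn, fully home, and leave it there. Only push it: do not pinch it or pull it up, and do not run it into the slot of a blanked port. Leave everything else on the bench as it stands.

Things in the scene. Friction and masses are not known exactly. Their poses are not given: they have to be found in the camera images.
- selector: the selector unit, fixed on the 12 mm thick black breadboard: a grey box 200 mm (its x) by 160 mm (its y), 60 mm high, with an aluminium gate plate as its top. Origin: centre of its underside. Its +x points away from the robot (turned up to 0.5 rad either way), +y to the left. On the plate at x = +-75, y = +-45 mm are four round ports, each beyond the end of a corner slot.
- gate (a point): centre of the gate in the plate's top face, 60 mm above the box's underside. Slots 14 mm wide: a cross channel along the box's y, at each end (45 mm left, right) slots running 40 mm to the far and near side (lever travel), and mid-way a short parking slot to the near side, 27 mm. The 10 mm stem has 2 mm play each side; the plate stops it, so it changes column only along the cross channel.
- handle (a point): middle of the lever's upright handle, a black cylinder 24 mm across and 55 mm high (27 mm above and below this point) on a 10 mm steel stem. The point is 112 mm above the box's underside (52 mm above the plate). The lever stays upright, slides along the gate against a drag of about 2 N, stays where it is left, and starts in the parking slot.
- cross (a joint): lever position along the box's +y, m: 0 in the parking column, about +0.045 in the left column, about -0.045 in the right column (+-0.047 at the gate's walls)
- along (a joint): lever position along the box's +x, m: 0 in the cross channel (+-0.002 play), +0.040 at the end of a far slot, -0.040 at the end of a near corner slot, about -0.026 to -0.016 in the parking slot at the start
- lift (a joint): how far the lever is pulled up out of its seat, m: 0 seated, up to 0.020; a spring presses it down with about 9 N. It must stay down.
- horn: the small aluminium horn on its port: a 36 mm round flange with a hollow cone opening upwards, 38 mm wide at the mouth and 35 mm high in all, fixed at one of the four ports (which one changes). Origin: centre of its underside, on the plate. The slot wanted is the one that ends next to it: at the slot's end the lever's axis is 35 mm from the horn's axis.
- blank_a: a blanked port: flat round aluminium cover, 36 mm across, 7 mm high, at one of the other ports. Origin: centre of its underside, on the plate.
- blank_b: a blanked port: flat round aluminium cover, 36 mm across, 7 mm high, at one of the other ports. Origin: centre of its underside, on the plate.
- blank_c: a blanked port: flat round aluminium cover, 36 mm across, 7 mm high, at one of the other ports. Origin: centre of its underside, on the plate.
- cap: loose brass screw cap, 20 mm across, 15 mm high, standing on top of the selector box between the two far ports; origin: centre of its underside. Bystander.
- post_holder: loose black post holder on a 48 mm round foot, 70 mm high, standing about 145 mm to the left (+y of the box) of the box centre; origin: centre of its underside. Bystander.
- lattice: loose white printed lattice cube, 55 mm, standing about 145 mm to the right (-y of the box) of the box centre; origin: centre of its underside. Bystander.
- lens: loose white disc lens (90 mm across) upright on a black post with a 70 x 90 mm foot, 200 mm high, at the left of the breadboard; origin: centre of its underside. Bystander.
- driver: loose screwdriver, 180 mm long, lying at the right of the breadboard. Bystander.
- wedge: loose yellow plastic case, 90 x 45 x 24 mm, at the far right; origin: centre of its underside. Bystander.
- jar: loose small jar, 52 mm across, 60 mm high, at the near left; origin: centre of its underside. Bystander.

How it is judged:
On the way:
1. the lever is in the cross channel, out of the parking column (value of joint along between -0.012 and 0.012 m and (value of joint cross above 0.012 m or value of joint cross below -0.012 m)), for 0.02 s.
At the end, for the whole second after the job is handed in: the lever rests in the slot beside the horn, within about 7 mm of the slot's end (lever axis less than 42 mm from the horn's axis, seen from above), seated (pulled up less than 3 mm) and still (horizontal distance between handle and horn below 0.042 m and value of joint lift below 0.003 m and velocity of joint along between -0.01 and 0.01 m/s); the robot touches nothing.
It fails at once if the lever is pulled up by more than 6 mm (value of joint lift above 0.006 m).
It fails at once if the lever is run more than about 17 mm into the slot of a blanked port (horizontal distance between handle and blank_a below 0.058 m or horizontal distance between handle and blank_b below 0.058 m or horizontal distance between handle and blank_c below 0.058 m).
It fails at once if the lever is squeezed or rammed with more than 35 N (contact force between the fingers and lift above 35 N).
It fails at once if a bystander is moved by more than 15 mm, lifted or knocked over (distance of any of cap, post_holder, lattice, lens, driver, wedge, jar from where it was at the start of the episode above 0.015 m or angle between any of cap, post_holder, lattice, lens, driver, wedge, jar's own z axis and vertical above 0.4 rad).
It also fails if it takes over 48 s, if anything falls off the work surface, if the arm or the gripper's body presses on something with over 40 N, if the wrist force passes 120 N, or if a joint passes its speed limit or range.

## Robot

A 6-joint arm with a two-finger parallel gripper is mounted at the origin on the work surface. World frame = base frame: x ahead of the robot, y to its left, z up, the work surface at z = 0. Lengths are in m, angles in rad, forces in N, time in s.
With the tool pointing down it reaches from about 0.325 to 0.9 m from the base axis. Payload 3.5 kg.
Tool frame: the origin (TCP) lies on the centre line of the jaws, within the pads' length; the fingertips stand 22 mm ahead of it and the grasp point (between the pads) lies 3 mm ahead of it; z points along the fingers, y is the direction in which the jaws open and shut (so a half turn about z gives the same grasp; the last joint's range is limited). The gripper opens to 85 mm and grips with 20 to 120 N. Pads are 22 mm wide; open, the fingers measure 114 mm over their backs; the gripper's body (76 mm by 85 mm) begins 54 mm behind the grasp point. The pads swing forward as they close: fully open they stand 13 mm farther back than shut.
Start: joints at [-1.328, 0.276, -0.026, 1.268, 0, 1.467], TCP at [0.212, -0.588, 0.221] pointing down, gripper open.
Joint ranges: [-3.12, 3.12], [-0.85, 1.88], [-1.08, 1.24], [-1.95, 2.15], [-1.57, 1.53], [-3.14, 3.14]. Speed limits (rad/s): [2.57, 2.57, 3.14, 3.14, 3.14, 3.14].

## Interface

Orientations are given as a unit quaternion [w, x, y, z].
In Python, from workcell import ctrl gives the robot as it stands.
- The arm moves only by the tool play_rows, never from a script. Its argument "deltas" is a list of rows, each a list of 3 entries, a list of its own where there are three numbers: the turn, a rotation vector about the tool's x, y, z in degrees, then the shift along the tool's x, y, z in m, then the closure, from 0 (fully open) to 1 (shut). In form: [[[wx, wy, wz], [tx, ty, tz], gripper], ...]. A call has 1 to 10 rows; each row shifts and turns the pose as measured when the row begins, along the tool's axes as they then stand; what a row does not reach is not made up. A row lasts 1/10 s, in which the tool goes at most 50 mm and 8.59 degrees, less where a joint would pass 70% of its speed; a pose out of reach is approached as far as the arm can. A call is refused whole if a number of a shift passes 0.05 or a number of a turn 8.59, either way. A call with a gripper value outside its range is refused whole. The fingers move at their own pace and stop on an object; the grip force is fixed at half the most. Time passes only in rows, so rows that do not move let the fingers close. It gives the time, the measured TCP pose, the force and the opening at its end, in the units of the state.
- ctrl.get_state(): the state, without advancing time (a new reading comes with each control period).
- ctrl.snapshot(name): name is "scene" or "top"; returns a dict with "frame" (480x640x3 uint8, blue, green, red), "fovy" (degrees; the focal length in pixels is half the picture's height over the tangent of half this angle, whatever the lens; pixels are square), "cx", "cy" (the principal point, pixels), "D" ([k1, k2, p1, p2, k3] as OpenCV has them; the pictures are not rectified), "rvec" (rotation vector, rad) and "tvec" (3), from world to camera coordinates, as OpenCV has them. Camera axes: x right, y down, z forward; pixel columns grow to the right and rows downward; lengths in m; the calibration is good to about 2 mm. A picture is of the moment at which its call begins. There is no depth.
- ctrl.sign_off(): hands the job in, once; it reports no verdict.
Trained networks look in the newest picture that a camera, given by its name, has taken for a name from the list of things; names that differ only in an ending like _2 or _b are one class to them, and where a whole thing is asked for, a point or a joint stands for the part that bears it (a point fixed in the world has none). Each returns a list of dicts, best first, with "p" (0 to 1); they miss things now and then, are a little off and sometimes report something else, mostly with a low value. They report only what shows in the picture. A call takes as long as a camera call.
- ctrl.cut_out(camera, query): "mask" (480x640 bool, what is visible of it).
- ctrl.spot_point(camera, query): "position" ([x, y, z] in m, in world coordinates, good to about 4 mm: a listed point, or the origin of a listed thing).
The state is a dict: "time": time; "q": joint angles; "qvel": joint speeds; "joint_torque": joint torques, N m; "tcp_pos": TCP position; "tool_rot": TCP orientation; "wrist_force": force on the tool from outside, world axes, zero at the start; "wrist_torque": the same for the moment, N m; "gripper_width": finger opening in m.
Only numpy, scipy, OpenCV 4.12 (cv2) and the standard library are available. Lean on these libraries where they do the work, as an engineer would, in place of code of your own. Each camera call takes 0.05 s, during which the arm holds its last target.

## Working session

There is one attempt and no reset: what is moved stays moved. The work goes in short steps, Python scripts to look and compute and a tool call to move; the robot and the scene stay as the last step left them, time stands still between calls to the robot, and variables do not carry over. Pictures are saved under pics/ and viewed, and the job is handed in when it is done.

Besides the shell and the picture viewer there is one more tool, called by a JSON object that holds its "method" and its "body". play_rows: Moves the arm, as the interface text tells. Its arguments: {"type":"object","properties":{"deltas":{"type":"array"}},"required":["deltas"]}

```bash
mkdir -p pics; ls
python3 - <<'E'
from workcell import ctrl
import cv2
s=ctrl.get_state(); print(s)
for c in ("scene","top"):
    d=ctrl.snapshot(c); cv2.imwrite(f"pics/{c}0.png",d["frame"]); print({k:v for k,v in d.items() if k!="frame"})
    for q in ("selector","gate","handle","horn","blank_a","cap","post_holder","lattice","lens"):
        print(c,q,[(round(r["p"],2),[round(float(v),4) for v in r["position"]]) for r in ctrl.spot_point(c,q)][:4])
E
```

```text
pics
{'time': 0.0, 'q': array([-1.32840367e+00,  2.77163186e-01, -2.78783613e-02,  1.26799697e+00,
        7.78408681e-06,  1.46740714e+00]), 'qvel': array([-0.00184496,  0.00011845,  0.0019094 ,  0.00128974, -0.00044313,
        0.00041438]), 'joint_torque': array([ 7.88348989e-04, -4.45505905e+01,  2.95204318e+01,  1.63225183e-02,
       -1.52949501e-04, -8.01299720e-07]), 'tcp_pos': array([ 0.21163986, -0.58723021,  0.22024217]), 'tool_rot': array([-1.11865749e-03,  9.85090938e-01,  1.72030776e-01, -7.39726073e-05]), 'wrist_force': array([0.7399574 , 0.00947207, 0.33712255]), 'wrist_torque': array([0.04459425, 0.00534767, 0.00961028]), 'gripper_width': 0.08538020936648011}
{'fovy': 46.544673623082666, 'cx': 326.12217370318507, 'cy': 248.83220182509558, 'D': array([-0.00608252,  0.        ,  0.        ,  0.        ,  0.        ]), 'rvec': array([ 1.18702437,  2.46372491, -0.82934857]), 'tvec': array([ 0.34739622, -0.28057707,  1.77752934])}
scene selector [(0.75, [0.5847, -0.0558, 0.0076])]
scene gate [(0.65, [0.5836, -0.0597, 0.0734])]
scene handle [(0.78, [0.5679, -0.0649, 0.1244
[... 548 characters left out ...]
.        , 0.        , 0.        ]), 'rvec': array([ 2.21149403, -1.99464446,  0.21696471]), 'tvec': array([-0.03063226,  0.55506701,  1.08399025])}
top selector [(0.56, [0.5825, -0.0531, 0.0133])]
top gate [(0.91, [0.5831, -0.0599, 0.0745])]
top handle [(0.51, [0.5666, -0.0634, 0.1258])]
top horn [(0.53, [0.669, -0.0703, 0.0732])]
top blank_a [(0.73, [0.5301, -0.1298, 0.0722]), (0.55, [0.4957, -0.0466, 0.0713]), (0.52, [0.6352, 0.0172, 0.0724])]
top cap [(0.54, [0.647, -0.0294, 0.0697])]
top post_holder [(0.92, [0.547, 0.0822, 0.0139]), (0.64, [0.5931, 0.4241, 0.01]), (0.28, [0.6479, -0.027, 0.0716])]
top lattice [(0.75, [0.6387, -0.186, 0.0094])]
top lens [(0.69, [0.5923, 0.4224, 0.0101])]
```

View pics/scene0.png

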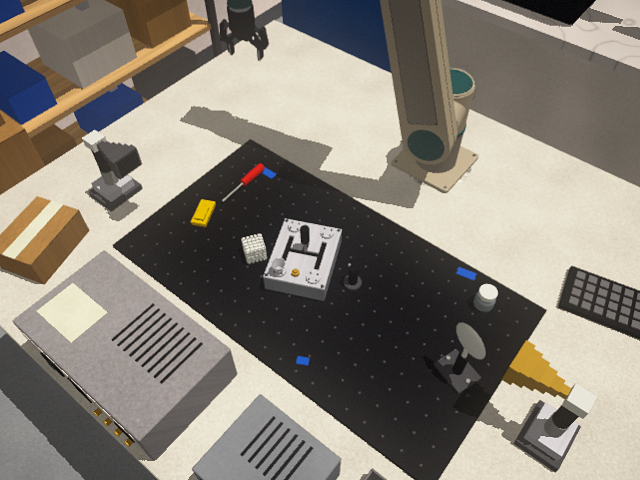

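View pics/top0.png

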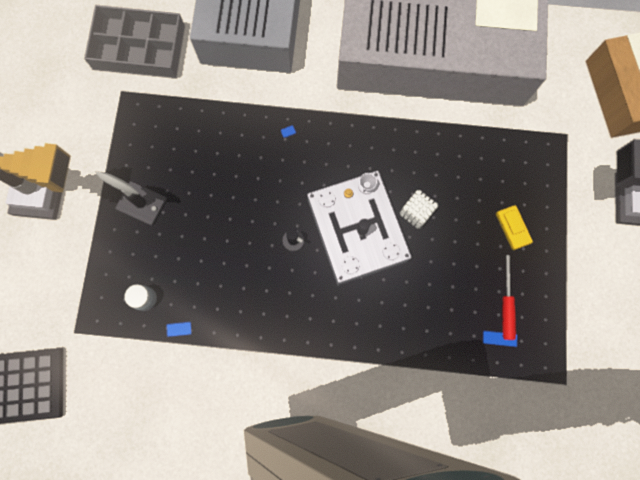

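Both pictures show the horn at the far-right port (top camera about (369,183), scene about (278,266)). The cap is beside it at (348,193) and the lever is in the parking slot at (367,227). Next I'll fit the box pose.

```bash
cat > h.py <<'E'
from workcell import ctrl
import numpy as np, cv2
def K(d):
    f=240/np.tan(np.radians(d["fovy"]/2)); return np.array([[f,0,d["cx"]],[0,f,d["cy"]],[0,0,1]])
def proj(d,P):
    return cv2.projectPoints(np.array(P,float).reshape(-1,1,3),d["rvec"],d["tvec"],K(d),d["D"])[0].reshape(-1,2)
E
python3 - <<'E'
from h import *
from scipy.optimize import least_squares
b=[[-75,-45],[-75,45],[75,45],[75,-45],[0,0]]
obs=[(0,.5301,-.1298),(0,.5269,-.1274),(1,.4957,-.0466),(1,.494,-.0471),(1,.4884,-.0427),(2,.6352,.0172),(3,.669,-.0703),(4,.5836,-.0597),(4,.5831,-.0599)]
def W(p,B):
    c,s=np.cos(p[2]),np.sin(p[2]); B=np.array(B)/1000; return np.c_[p[0]+c*B[:,0]-s*B[:,1],p[1]+s*B[:,0]+c*B[:,1]]
f=lambda p:(W(p,[b[o[0]] for o in obs])-np.array([o[1:] for o in obs])).ravel()
r=least_squares(f,[.583,-.058,.4],loss='soft_l1',f_scale=.003); print(r.x); print((r.fun.reshape(-1,2)*1000).round(1))
p=r.x
for c in("scene","top"):
    d=ctrl.snapshot(c); im=cv2.resize(d["frame"],None,fx=4,fy=4,interpolation=cv2.INTER_CUBIC)
    def line(B,z,col,cl=True):
        w=W(p,B); q=proj(d,np.c_[w,np.full(len(w),z)]); cv2.polylines(im,[np.int32(q*4+2)],cl,col,1)
        return q
    line([[-100,-80],[100,-80],[100,80],[-100,80]],.072,(0,0,255))
    th=np.linspace(0,6.28,30)
    for x,y in b[:4]: line(np.c_[x+18*np.cos(th),y+18*np.sin(th)],.072,(0,255,0))
    for y in(-45,45): line([[-45,y],[45,y]],.072,(255,0,0),False)
    line([[0,-45],[0,45]],.072,(255,0,0),False)
    q=line([[0,0]],.1,(0,0,0))[0]*4
    x,y=int(q[0])-300,int(q[1])-260
    cv2.imwrite(f"pics/{c}1.png",im[max(y,0):y+520,max(x,0):x+600])
h=np.array([[.5679,-.0649],[.5666,-.0634]])-p[:2]
c,s=np.cos(p[2]),np.sin(p[2]);print("handle box",h@np.array([[c,-s],[s,c]]))
E
```

```text
[ 0.58168476 -0.05817484  0.39618861]
[[-0.2  1.2]
 [ 3.  -1.2]
 [-0.6  1. ]
 [ 1.1  1.5]
 [ 6.7 -2.9]
 [-1.7 -4.9]
 [-0.8 -0.4]
 [-1.9  1.5]
 [-1.4  1.7]]
handle box [[-0.01531224 -0.00088461]
 [-0.01593269  0.00100088]]
```

View pics/top1.png

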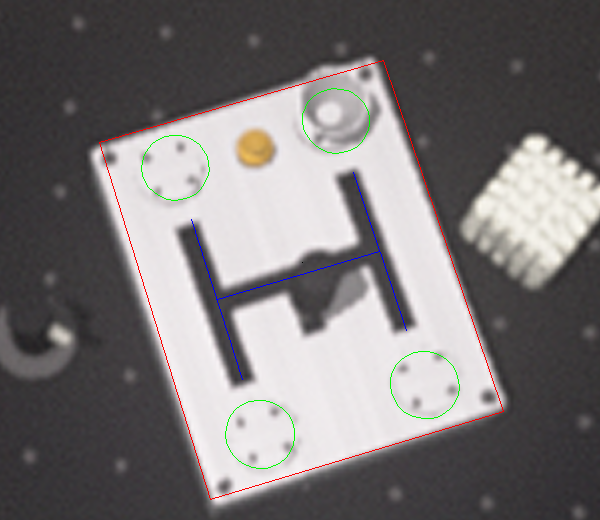

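View pics/scene1.png

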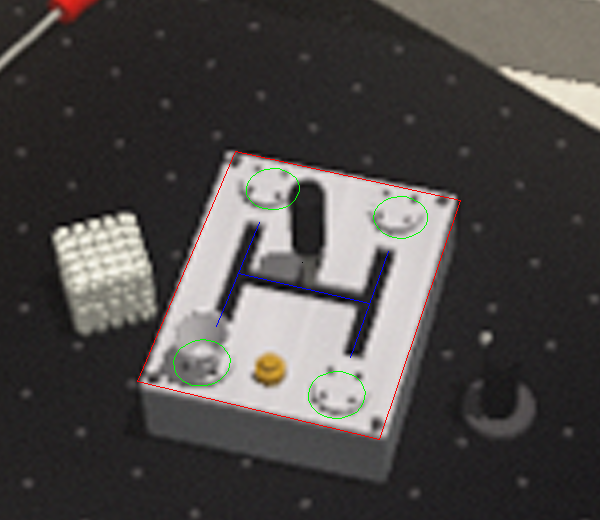

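{"method": "play_rows", "body": {"deltas": [[[0, 0, 0], [0.03, -0.024, 0], 1], [[0, 0, 0], [0.035, -0.028, 0], 1], [[0, 0, 0], [0.035, -0.028, 0], 1], [[0, 0, 0], [0.035, -0.028, 0], 1], [[0, 0, 0], [0.035, -0.028, 0], 1], [[0, 0, 0], [0.035, -0.028, 0], 1], [[0, 0, 0], [0.035, -0.028, 0], 1], [[0, 0, 0], [0.035, -0.028, 0], 1], [[0, 0, 0], [0.035, -0.028, 0], 1], [[0, 0, 0], [0.035, -0.028, 0], 1]]}}

```text
time: 2.1
tcp_pos: [0.45, -0.2057, 0.2213]
tool_rot: [0.004, 0.986, 0.166, 0.002]
wrist_force: [0.0, -0.3, -0.8]
gripper_width: -0.0001
```

```bash
cat > st.py <<'E'
from h import *
from scipy.spatial.transform import Rotation as R
p=np.array([ 0.58168476,-0.05817484,0.39618861])
def box(v):
    c,s=np.cos(p[2]),np.sin(p[2]); d=np.array(v[:2])-p[:2]; return np.array([c*d[0]+s*d[1],-s*d[0]+c*d[1]])
def st():
    s=ctrl.get_state(); r=R.from_quat(np.array(s["tool_rot"])[[1,2,3,0]]).as_matrix()
    f=s["wrist_force"]; c,sn=np.cos(p[2]),np.sin(p[2])
    print("t",round(s["time"],2),"tcp",s["tcp_pos"].round(4),"box mm",(box(s["tcp_pos"])*1000).round(1),"tool yaw err deg",round(np.degrees(np.arctan2(r[1,0],r[0,0])-p[2]),2),"zaxis",r[:,2].round(3),"Fbox",np.round([c*f[0]+sn*f[1],-sn*f[0]+c*f[1],f[2]],2),"w",round(s["gripper_width"],4))
if __name__=="__main__": st()
E
python3 st.py
```

```text
t 2.1 tcp [ 0.45   -0.2057  0.2213] box mm [-178.5  -85.3] tool yaw err deg -3.57 zaxis [ 0.005 -0.007 -1.   ] Fbox [-0.09 -0.34 -0.83] w -0.0001
```

{"method": "play_rows", "body": {"deltas": [[[0, 0, -3.6], [0.02, -0.015, 0], 1], [[0, 0, 0], [0.03, -0.025, 0], 1], [[0, 0, 0], [0.03, -0.025, 0], 1], [[0, 0, 0], [0.02, -0.014, 0], 1], [[0, 0, 0], [0.008, -0.004, 0], 1], [[0, 0, 0], [0, 0, 0], 1]]}}

```text
time: 2.7
tcp_pos: [0.5232, -0.0781, 0.2221]
tool_rot: [0.005, 0.979, 0.203, 0.003]
wrist_force: [-0.0, -0.2, 0.1]
gripper_width: -0.0002
```

```bash
python3 st.py
```

```text
t 2.7 tcp [ 0.5232 -0.0781  0.2221] box mm [-61.7   4.2] tool yaw err deg 0.68 zaxis [ 0.008 -0.008 -1.   ] Fbox [-0.1  -0.16  0.12] w -0.0002
```

{"method": "play_rows", "body": {"deltas": [[[0, 0, 0.5], [0, 0.003, 0.025], 1], [[0, 0, 0], [0, 0.001, 0.025], 1], [[0, 0, 0], [0, 0, 0.022], 1], [[0, 0, 0], [0, 0, 0.012], 1], [[0, 0, 0], [0, 0, 0.002], 1]]}}

```text
time: 3.2
tcp_pos: [0.5254, -0.0882, 0.1356]
tool_rot: [0.007, 0.981, 0.196, 0.004]
wrist_force: [-0.7, 0.2, -0.6]
gripper_width: 0.0002
```

```bash
cat > look.py <<'E'
import sys
from st import *
st()
for c in("scene","top"):
    d=ctrl.snapshot(c); im=cv2.resize(d["frame"],None,fx=4,fy=4,interpolation=cv2.INTER_CUBIC)
    q=proj(d,[[p[0],p[1],.1]])[0]*4; x,y=int(q[0])-300,int(q[1])-260
    cv2.imwrite(f"pics/{c}_{sys.argv[1]}.png",im[y:y+520,x:x+600])
    for n in ("handle","horn"):
        print(c,n,[(round(r["p"],2),(box(r["position"])*1000).round(1)) for r in ctrl.spot_point(c,n)][:2])
E
python3 look.py a
```

```text
t 3.2 tcp [ 0.5254 -0.0882  0.1356] box mm [-63.5  -6. ] tool yaw err deg -0.13 zaxis [ 0.011 -0.012 -1.   ] Fbox [-0.58  0.5  -0.64] w 0.0002
scene handle [(0.71, array([-15.5,  -0.3])), (0.49, array([ 78.1, -40.9]))]
scene horn [(0.57, array([ 76.9, -42.5]))]
top handle []
top horn [(0.68, array([ 75.4, -44.9])), (0.47, array([72.7, 47.4]))]
```

View pics/scene_a.png

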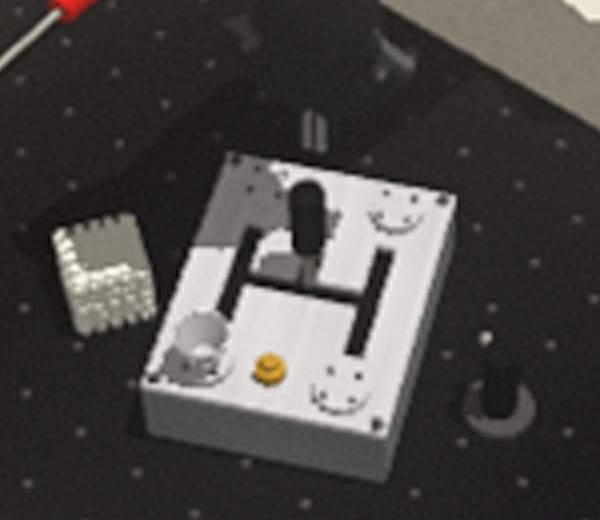

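View pics/top_a.png

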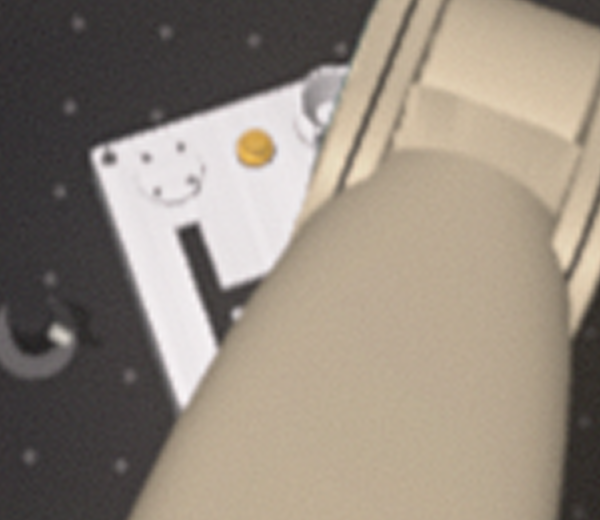

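Scene picture: the closed fingertips at (314,130) stand on the near side of the handle (307,215), clear of it. The top view is blocked by the arm. I'll correct the tilt and lateral offset, then push forward.

{"method": "play_rows", "body": {"deltas": [[[0.9, -0.3, 0], [0.005, -0.005, 0], 1], [[0, 0, 0], [0.008, -0.001, 0], 1], [[0, 0, 0], [0.006, 0, 0], 1], [[0, 0, 0], [0, 0, 0], 1]]}}

```text
time: 3.9
tcp_pos: [0.5468, -0.074, 0.141]
tool_rot: [0.001, 0.98, 0.197, 0.005]
wrist_force: [0.4, -0.4, 0.7]
gripper_width: 0.0002
```

```bash
python3 st.py
```

```text
t 3.9 tcp [ 0.5468 -0.074   0.141 ] box mm [-38.3  -1.2] tool yaw err deg -0.01 zaxis [ 0.01 -0.   -1.  ] Fbox [ 0.23 -0.55  0.67] w 0.0002
```

{"method": "play_rows", "body": {"deltas": [[[0, 0, 0], [0.003, 0, 0.002], 1], [[0, 0, 0], [0.003, 0, 0.001], 1], [[0, 0, 0], [0.003, 0, 0], 1]]}}

```text
time: 4.2
tcp_pos: [0.5561, -0.0707, 0.1403]
tool_rot: [0.002, 0.98, 0.197, 0.005]
wrist_force: [-3.0, 0.5, 1.7]
gripper_width: 0.0003
```

```bash
python3 st.py; python3 look.py b
```

```text
t 4.2 tcp [ 0.5561 -0.0707  0.1403] box mm [-28.5  -1.7] tool yaw err deg 0.02 zaxis [ 0.011 -0.003 -1.   ] Fbox [-2.57  1.61  1.7 ] w 0.0003
t 4.2 tcp [ 0.5561 -0.0707  0.1403] box mm [-28.5  -1.7] tool yaw err deg 0.02 zaxis [ 0.011 -0.003 -1.   ] Fbox [-2.57  1.61  1.7 ] w 0.0003
scene handle [(0.74, array([-9.9,  1.5]))]
scene horn [(0.49, array([ 76.8, -43. ]))]
top handle []
top horn [(0.54, array([-232.8, -264.3]))]
```

View pics/scene_b.png

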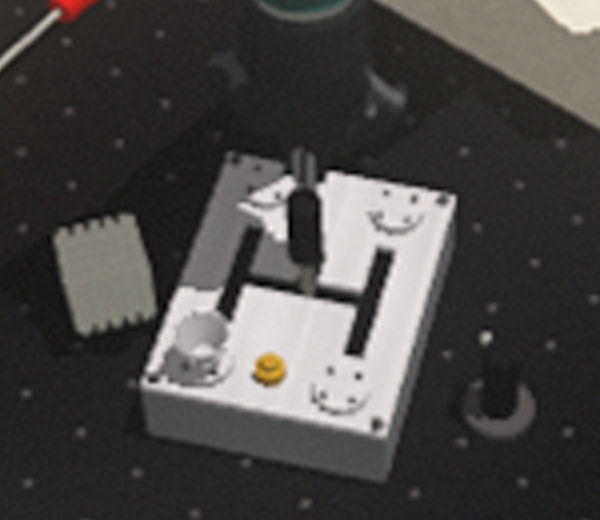

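The handle is now at (305,222), in contact and moving against about 2.6 N of drag. I'll keep pushing until it meets the cross channel's far wall.

{"method": "play_rows", "body": {"deltas": [[[0, 0, 0], [0.003, 0, 0], 1], [[0, 0, 0], [0.002, 0, 0], 1]]}}

```text
time: 4.7
tcp_pos: [0.5602, -0.0689, 0.1401]
tool_rot: [0.002, 0.98, 0.197, 0.005]
wrist_force: [-2.4, 0.6, 4.3]
gripper_width: 0.0
```

```bash
python3 st.py; python3 look.py c
```

```text
t 4.7 tcp [ 0.5602 -0.0689  0.1401] box mm [-24.   -1.6] tool yaw err deg -0.01 zaxis [ 0.01  -0.002 -1.   ] Fbox [-2.    1.46  4.27] w 0.0
t 4.7 tcp [ 0.5602 -0.0689  0.1401] box mm [-24.   -1.6] tool yaw err deg -0.01 zaxis [ 0.01  -0.002 -1.   ] Fbox [-2.    1.46  4.27] w 0.0
scene handle [(0.58, array([-6.1,  0.6]))]
scene horn [(0.57, array([ 80.3, -41.4]))]
top handle []
top horn []
```

{"method": "play_rows", "body": {"deltas": [[[0, 0, 0], [0.002, 0, 0], 1], [[0, 0, 0], [0.002, 0, 0], 1]]}}

```text
time: 5.2
tcp_pos: [0.5636, -0.0674, 0.14]
tool_rot: [0.002, 0.98, 0.197, 0.005]
wrist_force: [-2.3, -0.1, 3.7]
gripper_width: -0.0002
```

```bash
python3 st.py; python3 look.py d
```

```text
t 5.2 tcp [ 0.5636 -0.0674  0.14  ] box mm [-20.2  -1.5] tool yaw err deg -0.02 zaxis [ 0.01  -0.002 -1.   ] Fbox [-2.17  0.83  3.7 ] w -0.0002
t 5.2 tcp [ 0.5636 -0.0674  0.14  ] box mm [-20.2  -1.5] tool yaw err deg -0.02 zaxis [ 0.01  -0.002 -1.   ] Fbox [-2.17  0.83  3.7 ] w -0.0002
scene handle [(0.53, array([-0.6,  0.9])), (0.4, array([73.5,  1.8]))]
scene horn [(0.65, array([ 80.4, -39.7]))]
top handle []
top horn []
```

View pics/scene_d.png

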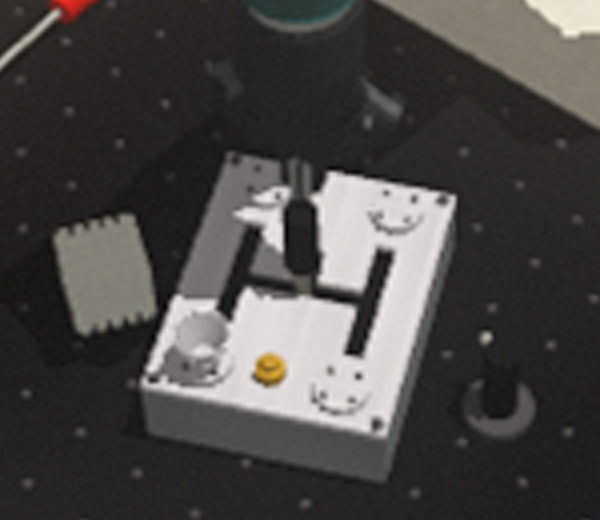

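{"method": "play_rows", "body": {"deltas": [[[0, 0, 0], [0.002, 0, 0], 1]]}}

```text
time: 5.6
tcp_pos: [0.5653, -0.0666, 0.14]
tool_rot: [0.002, 0.98, 0.197, 0.005]
wrist_force: [-2.3, -0.7, 3.6]
gripper_width: -0.0
```

{"method": "play_rows", "body": {"deltas": [[[0, 0, 0], [0.0015, 0, 0], 1]]}}

```text
time: 5.7
tcp_pos: [0.5661, -0.0662, 0.14]
tool_rot: [0.002, 0.98, 0.197, 0.004]
wrist_force: [-4.2, -1.8, 6.2]
gripper_width: -0.0003
```

```bash
python3 st.py
```

```text
t 5.7 tcp [ 0.5661 -0.0662  0.14  ] box mm [-17.4  -1.4] tool yaw err deg -0.03 zaxis [ 0.008 -0.003 -1.   ] Fbox [-4.61 -0.03  6.16] w -0.0003
```

The force rose to 4.6 N at TCP -17.4 mm, so the lever is at the channel's far wall. Next I back off and go around to its left side.

{"method": "play_rows", "body": {"deltas": [[[0, 0, 0], [-0.012, 0, 0], 1], [[0, 0, 0], [-0.016, 0, 0], 1], [[0, 0, 0], [-0.002, -0.015, 0.002], 1], [[0, 0, 0], [0, -0.02, 0.001], 1], [[0, 0, 0], [0, -0.014, 0], 1], [[0, 0, 0], [0, 0, 0], 1], [[0, 0, 0], [0, 0, 0], 1]]}}

```text
time: 6.4
tcp_pos: [0.5144, -0.0309, 0.1333]
tool_rot: [0.002, 0.981, 0.196, 0.004]
wrist_force: [-0.7, 0.6, 0.6]
gripper_width: -0.0001
```

```bash
python3 look.py e
```

```text
t 6.4 tcp [ 0.5144 -0.0309  0.1333] box mm [-51.5  51.1] tool yaw err deg -0.1 zaxis [ 0.008 -0.002 -1.   ] Fbox [-0.43  0.79  0.65] w -0.0001
scene handle [(0.49, array([0.4, 0. ]))]
scene horn [(0.82, array([ 78. , -44.6]))]
top handle []
top horn []
```

View pics/scene_e.png

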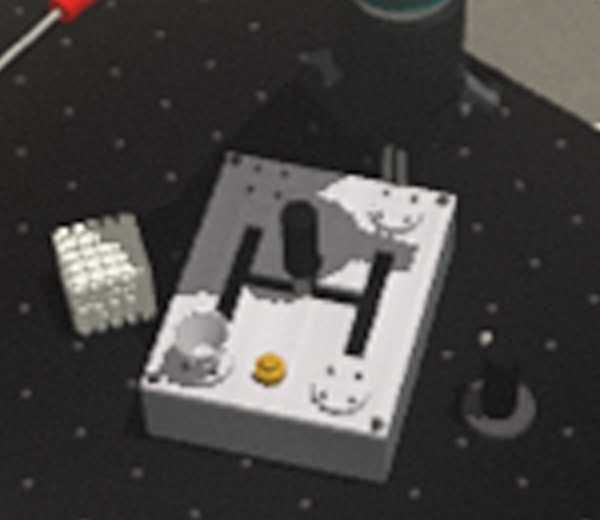

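The handle (300,240) is now in the cross channel at cross 0, and the fingers (395,165) are back at the near left. I'll move forward beside it and then push right.

{"method": "play_rows", "body": {"deltas": [[[0, 0, 0], [0.015, 0, -0.002], 1], [[0, 0, 0], [0.018, 0, -0.002], 1], [[0, 0, 0], [0.012, 0, 0], 1], [[0, 0, 0], [0.003, 0, 0], 1], [[0, 0, 0], [0, 0, 0], 1]]}}

```text
time: 7.2
tcp_pos: [0.5614, -0.0143, 0.1375]
tool_rot: [0.002, 0.981, 0.194, 0.003]
wrist_force: [0.1, 0.4, 0.2]
gripper_width: 0.0001
```

```bash
python3 st.py
```

```text
t 7.2 tcp [ 0.5614 -0.0143  0.1375] box mm [-1.7 48.3] tool yaw err deg -0.31 zaxis [ 0.007 -0.002 -1.   ] Fbox [0.21 0.33 0.2 ] w 0.0001
```

{"method": "play_rows", "body": {"deltas": [[[0, 0, -0.3], [0.001, 0.008, 0], 1], [[0, 0, 0], [0, 0.006, 0], 1], [[0, 0, 0], [0, 0.004, 0], 1], [[0, 0, 0], [0, 0.004, 0], 1], [[0, 0, 0], [0, 0.004, 0], 1]]}}

```text
time: 7.7
tcp_pos: [0.5709, -0.0405, 0.137]
tool_rot: [0.002, 0.981, 0.196, 0.002]
wrist_force: [0.0, 0.2, -0.3]
gripper_width: -0.0002
```

```bash
python3 look.py f
```

```text
t 7.7 tcp [ 0.5709 -0.0405  0.137 ] box mm [-3.1 20.5] tool yaw err deg -0.04 zaxis [ 0.005 -0.003 -1.   ] Fbox [ 0.11  0.21 -0.29] w -0.0002
scene handle [(0.46, array([1.4, 0.6]))]
scene horn [(0.59, array([ 79.9, -40.9]))]
top handle []
top horn []
```

View pics/scene_f.png

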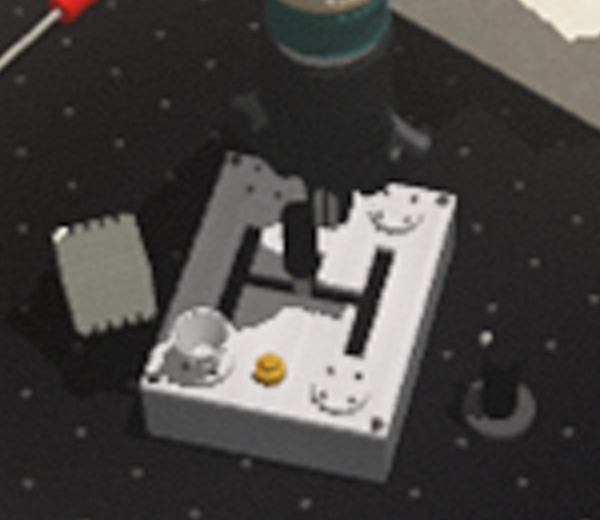

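The fingertips (325,210) are about to touch the left side of the handle (300,238), with no force yet. Pushing right in small steps.

{"method": "play_rows", "body": {"deltas": [[[0, 0, 0], [0.001, 0.004, 0], 1], [[0, 0, 0], [0, 0.004, 0], 1], [[0, 0, 0], [0, 0.004, 0], 1], [[0, 0, 0], [0, 0.004, 0], 1]]}}

```text
time: 8.4
tcp_pos: [0.577, -0.0524, 0.137]
tool_rot: [-0.001, 0.98, 0.198, 0.001]
wrist_force: [-1.5, 2.5, 0.9]
gripper_width: -0.0001
```

```bash
python3 look.py g
```

```text
t 8.4 tcp [ 0.577  -0.0524  0.137 ] box mm [-2.1  7.1] tool yaw err deg 0.14 zaxis [ 0.002  0.002 -1.   ] Fbox [-0.43  2.88  0.94] w -0.0001
scene handle [(0.47, array([ -0.8, -11.7]))]
scene horn [(0.68, array([ 79.1, -43.5]))]
top handle []
top horn []
```

{"method": "play_rows", "body": {"deltas": [[[0, 0, 0], [0.001, 0.004, 0], 1], [[0, 0, 0], [0, 0.004, 0], 1], [[0, 0, 0], [0, 0.004, 0], 1], [[0, 0, 0], [0, 0.004, 0], 1], [[0, 0, 0], [0, 0.004, 0], 1]]}}

```text
time: 9.2
tcp_pos: [0.5856, -0.0711, 0.137]
tool_rot: [-0.001, 0.98, 0.198, 0.001]
wrist_force: [-1.5, 1.8, 0.4]
gripper_width: -0.0001
```

```bash
python3 look.py h2
```

```text
t 9.2 tcp [ 0.5856 -0.0711  0.137 ] box mm [ -1.4 -13.4] tool yaw err deg 0.18 zaxis [ 0.001  0.002 -1.   ] Fbox [-0.7   2.27  0.36] w -0.0001
scene handle [(0.66, array([  0.6, -29.5]))]
scene horn [(0.8, array([ 79.2, -44.1]))]
top handle []
top horn [(0.27, array([-11. , 481.8]))]
```

View pics/scene_h2.png

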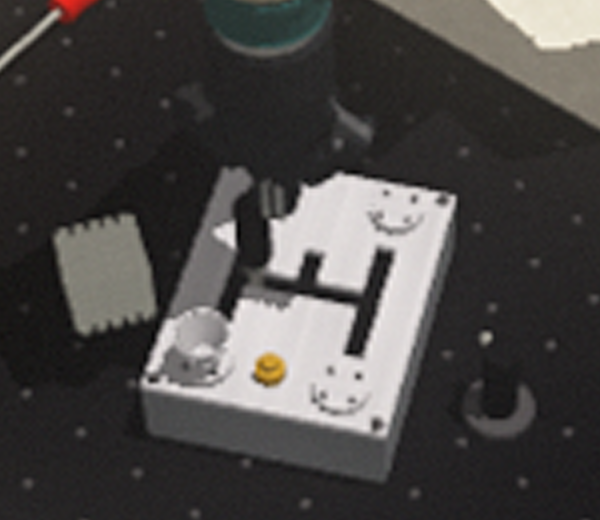

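The handle (253,230) has slid right to about cross -30 mm, with 2.3 N on the fingers. About 15 mm remain.

{"method": "play_rows", "body": {"deltas": [[[0, 0, 0], [0, 0.004, 0], 1], [[0, 0, 0], [0, 0.004, 0], 1], [[0, 0, 0], [0, 0.003, 0], 1]]}}

```text
time: 9.8
tcp_pos: [0.5897, -0.0806, 0.137]
tool_rot: [-0.001, 0.98, 0.199, 0.001]
wrist_force: [-0.5, 2.5, 1.5]
gripper_width: -0.0
```

{"method": "play_rows", "body": {"deltas": [[[0, 0, 0], [0, 0.002, 0], 1]]}}

```text
time: 9.9
tcp_pos: [0.5907, -0.0826, 0.137]
tool_rot: [-0.001, 0.98, 0.199, 0.001]
wrist_force: [-1.6, 0.6, 1.4]
gripper_width: -0.0
```

```bash
python3 look.py i
```

```text
t 9.9 tcp [ 0.5907 -0.0826  0.137 ] box mm [ -1.1 -26. ] tool yaw err deg 0.24 zaxis [ 0.001  0.003 -1.   ] Fbox [-1.2   1.19  1.4 ] w -0.0
scene handle [(0.54, array([ -0.6, -44.8]))]
scene horn [(0.55, array([ 78.5, -44.9]))]
top handle []
top horn []
```

Next I nudge it to the column wall, watching for the force to rise.

{"method": "play_rows", "body": {"deltas": [[[0, 0, 0], [0, 0.0015, 0], 1], [[0, 0, 0], [0, 0.001, 0], 1]]}}

```text
time: 10.4
tcp_pos: [0.5915, -0.0845, 0.137]
tool_rot: [-0.001, 0.98, 0.199, 0.001]
wrist_force: [-0.2, 2.6, 1.5]
gripper_width: 0.0001
```

```bash
python3 look.py j
```

```text
t 10.4 tcp [ 0.5915 -0.0845  0.137 ] box mm [ -1.1 -28.1] tool yaw err deg 0.27 zaxis [ 0.001  0.003 -1.   ] Fbox [0.8  2.5  1.48] w 0.0001
scene handle [(0.55, array([  4.6, -45.5]))]
scene horn [(0.51, array([ 77.4, -41.8]))]
top handle []
top horn []
```

View pics/scene_j.png

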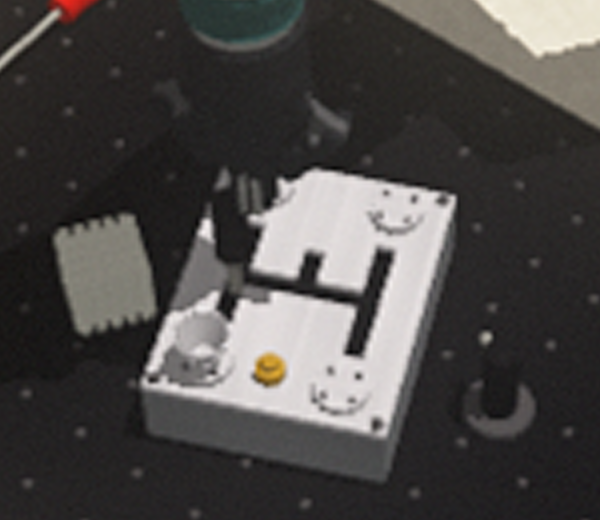

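{"method": "play_rows", "body": {"deltas": [[[0, 0, 0], [0, 0.0015, 0], 1]]}}

```text
time: 10.8
tcp_pos: [0.5918, -0.0853, 0.137]
tool_rot: [-0.002, 0.98, 0.199, 0.001]
wrist_force: [-1.2, 4.3, 1.8]
gripper_width: -0.0006
```

```bash
python3 st.py
```

```text
t 10.8 tcp [ 0.5918 -0.0853  0.137 ] box mm [ -1.1 -28.9] tool yaw err deg 0.29 zaxis [ 0.001  0.004 -1.   ] Fbox [0.51 4.43 1.81] w -0.0006
```

The force reached 4.4 N, so the lever is at the right column's wall. Next I retreat and go round behind it.

{"method": "play_rows", "body": {"deltas": [[[0, 0, 0], [0, -0.008, 0], 1], [[0, 0, 0], [0, -0.012, 0], 1], [[0, 0, 0], [-0.012, -0.003, 0], 1], [[0, 0, 0], [-0.016, 0, 0], 1], [[0, 0, 0], [-0.016, 0, 0], 1], [[0, 0, 0], [-0.004, 0, 0], 1], [[0, 0, 0], [0, 0, 0], 1]]}}

```text
time: 11.5
tcp_pos: [0.5343, -0.0836, 0.1367]
tool_rot: [0.002, 0.98, 0.199, 0.0]
wrist_force: [0.9, -0.7, -0.7]
gripper_width: 0.0003
```

```bash
python3 st.py
```

```text
t 11.5 tcp [ 0.5343 -0.0836  0.1367] box mm [-53.5  -5.2] tool yaw err deg 0.31 zaxis [ 0.001 -0.003 -1.   ] Fbox [ 0.58 -0.98 -0.67] w 0.0003
```

{"method": "play_rows", "body": {"deltas": [[[0, 0, 0.3], [0, 0.012, 0], 1], [[0, 0, 0], [0, 0.015, 0], 1], [[0, 0, 0], [0, 0.008, 0], 1], [[0, 0, 0], [0, 0.002, 0], 1], [[0, 0, 0], [0, 0, 0], 1]]}}

```text
time: 12.0
tcp_pos: [0.5525, -0.122, 0.1373]
tool_rot: [0.003, 0.981, 0.196, 0.002]
wrist_force: [0.2, -0.1, 0.5]
gripper_width: -0.0003
```

```bash
python3 look.py k
```

```text
t 12.0 tcp [ 0.5525 -0.122   0.1373] box mm [-51.5 -47.6] tool yaw err deg -0.04 zaxis [ 0.004 -0.005 -1.   ] Fbox [ 0.1  -0.18  0.5 ] w -0.0003
scene handle [(0.48, array([  2.7, -45.2]))]
scene horn [(0.71, array([-0.2, -2.1])), (0.6, array([ 77.5, -43. ]))]
top handle []
top horn [(0.5, array([ 71.7, -46.4]))]
```

View pics/scene_k.png

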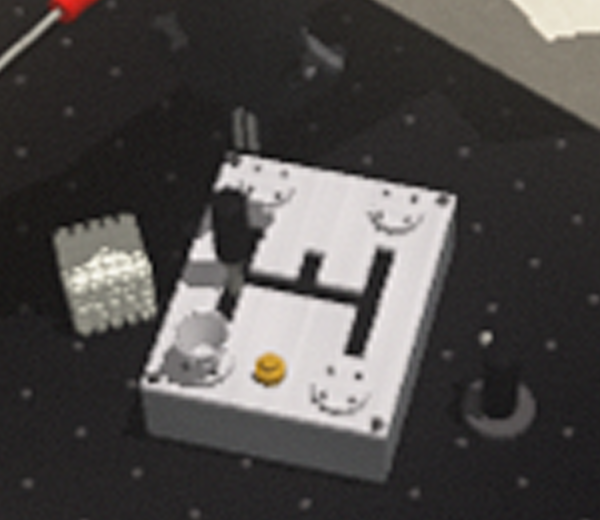

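The handle (232,225) sits at the right column and the fingers (245,130) are behind it. Approaching, then pushing forward.

{"method": "play_rows", "body": {"deltas": [[[0, 0, 0], [0.01, 0, 0], 1], [[0, 0, 0], [0.01, 0, 0], 1], [[0, 0, 0], [0.005, 0, 0], 1], [[0, 0, 0], [0.004, 0, 0], 1], [[0, 0, 0], [0.004, 0, 0], 1], [[0, 0, 0], [0.004, 0, 0], 1]]}}

```text
time: 12.9
tcp_pos: [0.5876, -0.1046, 0.1374]
tool_rot: [0.003, 0.98, 0.198, 0.0]
wrist_force: [-2.9, -0.2, 1.7]
gripper_width: -0.0003
```

```bash
python3 look.py l
```

```text
t 12.9 tcp [ 0.5876 -0.1046  0.1374] box mm [-12.5 -45.1] tool yaw err deg 0.11 zaxis [ 0.002 -0.006 -1.   ] Fbox [-2.77  0.91  1.7 ] w -0.0003
scene handle [(0.54, array([71.5, 48.8])), (0.49, array([  6.7, -46. ]))]
scene horn [(0.74, array([ 77.1, -42.2])), (0.7, array([-229.1, -263.1]))]
top handle []
top horn [(0.57, array([ 75.8, -45. ]))]
```

{"method": "play_rows", "body": {"deltas": [[[0, 0, 0], [0.004, 0, 0], 1], [[0, 0, 0], [0.004, 0, 0], 1], [[0, 0, 0], [0.004, 0, 0], 1], [[0, 0, 0], [0.004, 0, 0], 1], [[0, 0, 0], [0.004, 0, 0], 1]]}}

```text
time: 13.7
tcp_pos: [0.6056, -0.0967, 0.1373]
tool_rot: [0.003, 0.98, 0.197, -0.0]
wrist_force: [-2.9, 0.5, 1.8]
gripper_width: -0.0002
```

```bash
python3 look.py m
```

```text
t 13.7 tcp [ 0.6056 -0.0967  0.1373] box mm [  7.2 -44.7] tool yaw err deg 0.03 zaxis [ 0.    -0.005 -1.   ] Fbox [-2.46  1.57  1.83] w -0.0002
scene handle [(0.68, array([ -92.3, -333.1])), (0.57, array([ 27.9, -45.3]))]
scene horn [(0.73, array([ 78.7, -41.6])), (0.23, array([74.7, 48.3]))]
top handle []
top horn []
```

View pics/scene_m.png

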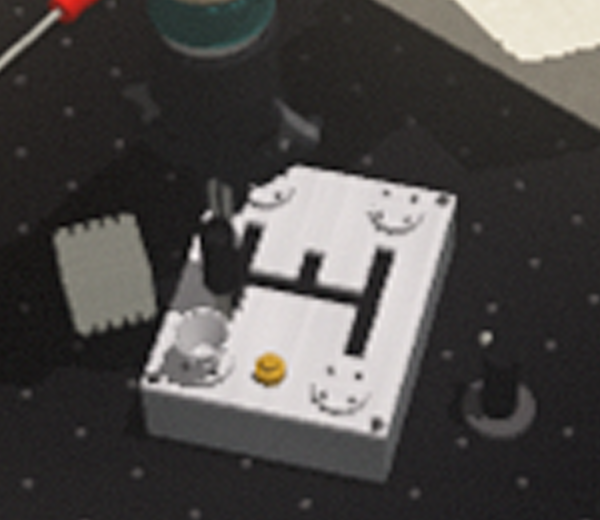

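The handle (220,255) is moving toward the horn, at along about 27 mm. I have 13 mm left to go.

{"method": "play_rows", "body": {"deltas": [[[0, 0, 0], [0.004, 0, 0], 1], [[0, 0, 0], [0.003, 0, 0], 1], [[0, 0, 0], [0.002, 0, 0], 1]]}}

```text
time: 14.3
tcp_pos: [0.6133, -0.0933, 0.1371]
tool_rot: [0.002, 0.98, 0.197, -0.001]
wrist_force: [-2.3, 0.1, 0.7]
gripper_width: -0.0001
```

{"method": "play_rows", "body": {"deltas": [[[0, 0, 0], [0.002, 0, 0], 1]]}}

```text
time: 14.4
tcp_pos: [0.6152, -0.0925, 0.1372]
tool_rot: [0.002, 0.98, 0.197, -0.001]
wrist_force: [-1.5, 0.2, 0.8]
gripper_width: 0.0001
```

```bash
python3 st.py
```

```text
t 14.4 tcp [ 0.6152 -0.0925  0.1372] box mm [ 17.7 -44.6] tool yaw err deg -0.01 zaxis [-0.001 -0.005 -1.   ] Fbox [-1.35  0.76  0.77] w 0.0001
```

{"method": "play_rows", "body": {"deltas": [[[0, 0, 0], [0.0015, 0, 0], 1]]}}

```text
time: 14.5
tcp_pos: [0.6168, -0.0918, 0.1371]
tool_rot: [0.002, 0.98, 0.197, -0.001]
wrist_force: [-2.1, -0.1, 0.2]
gripper_width: 0.0
```

{"method": "play_rows", "body": {"deltas": [[[0, 0, 0], [0.0015, 0, 0], 1]]}}

```text
time: 14.6
tcp_pos: [0.6182, -0.0911, 0.1371]
tool_rot: [0.002, 0.98, 0.197, -0.001]
wrist_force: [-3.1, -0.9, 0.9]
gripper_width: 0.0
```

```bash
python3 look.py n
```

```text
t 14.6 tcp [ 0.6182 -0.0911  0.1371] box mm [ 20.9 -44.5] tool yaw err deg -0.0 zaxis [-0.001 -0.005 -1.   ] Fbox [-3.24  0.38  0.93] w 0.0
scene handle [(0.55, array([ 41.4, -42.5])), (0.55, array([197.8, 442.1]))]
scene horn [(0.6, array([ 78.4, -41.6]))]
top handle []
top horn []
```

{"method": "play_rows", "body": {"deltas": [[[0, 0, 0], [0.001, 0, 0], 1]]}}

```text
time: 15.0
tcp_pos: [0.6184, -0.091, 0.137]
tool_rot: [0.002, 0.98, 0.197, -0.002]
wrist_force: [-5.0, -1.5, 1.8]
gripper_width: 0.0001
```

{"method": "play_rows", "body": {"deltas": [[[0, 0, 0], [0.001, 0, 0], 1]]}}

```text
time: 15.1
tcp_pos: [0.6186, -0.0909, 0.137]
tool_rot: [0.003, 0.98, 0.197, -0.002]
wrist_force: [-4.8, -0.9, 3.4]
gripper_width: -0.0003
```

```bash
python3 st.py
```

```text
t 15.1 tcp [ 0.6186 -0.0909  0.137 ] box mm [ 21.5 -44.4] tool yaw err deg -0.03 zaxis [-0.004 -0.006 -1.   ] Fbox [-4.76  0.98  3.38] w -0.0003
```

The lever is against the slot's end: the force rose to about 5 N and the tool stopped advancing. Backing off, then up and clear.

{"method": "play_rows", "body": {"deltas": [[[0, 0, 0], [-0.01, 0, 0], 1], [[0, 0, 0], [-0.018, 0, 0], 1], [[0, 0, 0], [-0.02, 0, 0], 1], [[0, 0, 0], [-0.01, 0, -0.02], 1], [[0, 0, 0], [0, 0, -0.03], 1], [[0, 0, 0], [-0.01, 0.02, -0.03], 1], [[0, 0, 0], [-0.03, 0.04, -0.01], 1], [[0, 0, 0], [-0.03, 0.04, 0], 1], [[0, 0, 0], [-0.03, 0.04, 0], 1], [[0, 0, 0], [-0.03, 0.04, 0], 1]]}}

```text
time: 16.1
tcp_pos: [0.5219, -0.3297, 0.233]
tool_rot: [0.005, 0.979, 0.203, 0.012]
wrist_force: [0.5, -0.1, -0.2]
gripper_width: -0.0001
```

{"method": "play_rows", "body": {"deltas": [[[0, 0, 0], [-0.03, 0.04, 0], 1], [[0, 0, 0], [-0.02, 0.03, 0], 1], [[0, 0, 0], [0, 0, 0], 1], [[0, 0, 0], [0, 0, 0], 1]]}}

```text
time: 16.5
tcp_pos: [0.5038, -0.4237, 0.2343]
tool_rot: [0.01, 0.98, 0.199, 0.017]
wrist_force: [0.3, -0.1, 0.7]
gripper_width: 0.0
```

```bash
python3 look.py o
python3 - <<'E'
from st import *
for c in("scene","top"):
    ctrl.snapshot(c)
    for n in("cap","post_holder","lattice","lens"):
        print(c,n,[(round(r["p"],2),np.round(r["position"],4)) for r in ctrl.spot_point(c,n)][:1])
E
```

```text
t 16.5 tcp [ 0.5038 -0.4237  0.2343] box mm [-212.9 -307.2] tool yaw err deg 0.31 zaxis [ 0.037 -0.012 -0.999] Fbox [ 0.25 -0.21  0.71] w 0.0
scene handle [(0.47, array([ 42.5, -43.7])), (0.46, array([71. , 49.4]))]
scene horn [(0.71, array([ 76. , -44.7])), (0.54, array([ 40.1, -42.5]))]
top handle [(0.61, array([ 44. , -44.9]))]
top horn [(0.76, array([ 76.2, -46.3]))]
scene cap [(0.58, array([ 0.6504, -0.0302,  0.0719]))]
scene post_holder [(0.81, array([0.5453, 0.078 , 0.0118]))]
scene lattice [(0.85, array([ 0.6343, -0.1838,  0.0117]))]
scene lens [(0.89, array([0.5916, 0.4259, 0.0105]))]
top cap [(0.59, array([ 0.6476, -0.0284,  0.0689]))]
top post_holder [(0.92, array([0.5455, 0.0822, 0.0134]))]
top lattice [(0.96, array([ 0.6348, -0.1851,  0.0096]))]
top lens [(0.58, array([0.5923, 0.4246, 0.013 ]))]
```

View pics/scene_o.png

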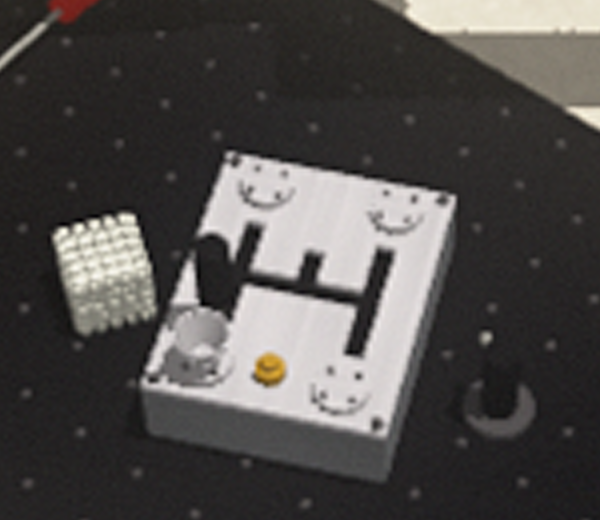

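View pics/top_o.png

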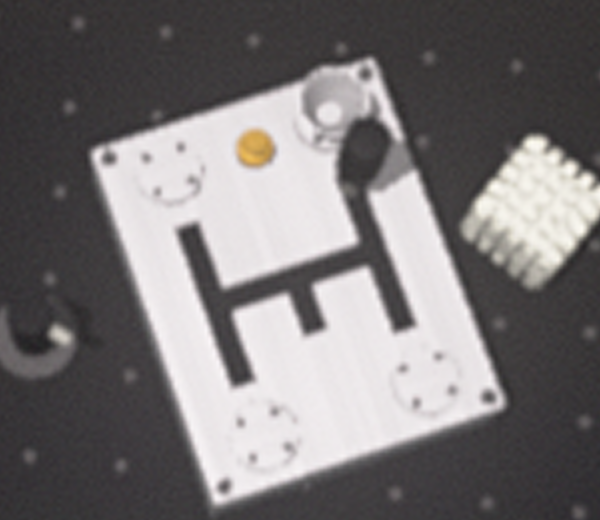

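Both pictures show the lever at the far-right slot's end beside the horn: top (362,155) with the horn at (333,100), scene (215,275) with the horn at (200,340). The bystanders I checked are where they were and the arm is clear. Handing in.

```bash
python3 -c "
from workcell import ctrl
print(ctrl.sign_off())"
```

```text
the job is handed in; nothing more can be done
None
```

The lever is in the far-right slot beside the horn, fully home, and I handed the job in at about 16.6 s of the 48 s allowed.

I pushed it with the closed fingertips in three moves: forward out of the parking slot, right along the cross channel, and forward to the slot's end. At each of the three stops the wrist force rose to about 4.5–5 N against roughly 2.5 N of drag while pushing. It read no more than about 8 N in all.

**Last checks**
- **Lever position:** The networks put the handle about 32–34 mm from the horn (35 mm nominal at the slot's end, limit 42 mm). In both pictures it stands at the slot's end.
- **Lift:** I could not measure it directly. The small vertical forces during contact pressed the lever down, and it looks seated.
- **Bystanders:** The cap, post holder, lattice and lens are within about 4 mm of their first readings, which is the networks' own error. I did not re-measure the driver, wedge or jar, but the arm touched nothing but the lever as far as the wrist forces show.
- **Arm:** It stood clear of everything when I handed in.

**Disagreements:** The networks gave some false extra detections of the handle and horn, and the arm blocked the top camera's view of the lever during most of the pushing. I relied on the scene camera and the wrist force for those parts.

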